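# Nest the target cups and aim the inspection mirror

## Task

Set up the sighting target by nesting the graded cups in size order: stand the medium cup in the large fixed one, let go, then stand the small cup with the ball-topped pin in the medium one and let go. Then swing the sprung mirror by its handle post until that ball, the marker, appears in the middle of the inspection camera's picture (the geared pointer under the mirror shows where the reflected view goes), and finish while still holding the mirror at that angle; leave everything else on the bench where it stands.

Things in the scene. Friction and masses are not known exactly. Their poses are not given: they have to be found in the camera images.
- cup_large: large cup: shallow round aluminium cup fixed to the worktop, 72 mm outer diameter above a foot 84 mm across and 5 mm high, 26 mm high, bore 58 mm, inner floor 6 mm above its underside. Origin: centre of the underside, z up
- cup_medium: medium cup: loose round open aluminium cup, 50 mm outer diameter, 55 mm high, bore 44 mm, inner floor 4 mm above its underside, 120 g. Origin: centre of the underside, z up. It stands about 4 mm loose all round in the large cup and then rises 35 mm above the large cup's rim
- cup_small: small cup: loose slim aluminium cup, 36 mm outer diameter, 88 mm high, 100 g, with a thin pin standing up its middle that ends in a ball above the rim. Origin: centre of the underside, z up. It stands about 4 mm loose all round in the medium cup and then rises 37 mm above the medium cup's rim
- marker (a point): the marker: centre of the 14 mm ball at the top of the small cup's pin, 103 mm above that cup's underside (113 mm above the worktop when all cups are nested)
- stand: fixed stand: dial disc 100 mm across and 18 mm high with a foot plate that carries the inspection camera. Origin: on the worktop under the mirror's upright pivot axis; z up, x from the pivot level toward the camera, y to the left of that. The camera (black box, 36 mm wide, top 131 mm above the worktop) spans 107 to 165 mm along x
- camera_lens (a point): front of the inspection camera's lens, 107 mm from the pivot axis along the stand's x, 113 mm above the worktop; it looks straight at the middle of the mirror
- mirror: mirror: flat upright plate 56 mm wide, 52 mm high, its middle 113 mm above the worktop, turning on the stand's upright axis. Origin: on that axis at worktop height, z up, x out of the reflecting face at right angles to it. It can turn 0 to 1.4 rad counter-clockwise seen from above; at 0 it faces the camera squarely. A light spring (0.08 N m per rad, about 1 N at the handle) brings it back to 0 when let go
- handle (a point): the mirror's handle: an upright round post 12 mm in diameter, from 78 to 140 mm above the worktop, 65 mm behind the reflecting face (on the mirror's -x axis), joined to the mirror by a thin level rod 83 mm above the worktop. This point lies on the post's axis 125 mm above the worktop
- pointer: thin pointer lying on the dial, 75 mm long, geared to turn twice as far as the mirror (0 along the stand's x), so that it always shows the direction in which the camera looks after reflection. Origin: on the mirror's pivot axis at worktop height, z up, x along the pointer, y to its left. The marker is in the middle of the camera's picture when it lies straight ahead along the pointer
- vial: bystander: white dropper vial 16 mm across, 44 mm high, standing loose on the worktop, origin under its middle
- objective_case: bystander: white screw-top case, 38 mm across, 57 mm high, standing loose on the worktop, origin under its middle
- eraser: bystander: eraser 19x44x12 mm, standing loose on the worktop, origin under its middle
- section_tall: bystander: round mounted section (puck), 30 mm across, 15 mm high, standing loose on the worktop, origin under its middle
- section_dark: bystander: round mounted section (puck), 30 mm across, 14 mm high, standing loose on the worktop, origin under its middle
- loupe: bystander: stand loupe, 38 mm across, 34 mm high, standing loose on the worktop, origin under its middle
Things that resemble listed ones, but are neither listed nor needed, are in the scene too. What is shaped like the cup_large but blue or brown is not meant.

How it is judged:
By the outcome, as a careful person would: the job done as asked, in the order asked, and still so for the second after the job is handed in, while the arm keeps its last pose, push and grip.
It also fails if it takes over 72 s, if anything falls off the work surface, if the arm or the gripper's body presses on something with over 40 N, if the wrist force passes 120 N, or if a joint passes its speed limit or range.

## Robot

A 6-joint arm with a two-finger parallel gripper is mounted at the origin on a cart in front of the work surface, level with it; the furniture and walls round the work are solid. World frame = base frame: x ahead of the robot, y to its left, z up, the work surface at z = 0. Lengths are in m, angles in rad, forces in N, time in s.
With the tool pointing down it reaches from about 0.25 to 0.85 m from the base axis. Payload 12.5 kg.
Tool frame: the origin (TCP) lies at the very end of the fingers, on their centre line; the grasp point (between the pads) lies 19 mm behind it; z points along the fingers, y is the line along which they close (so a half turn about z gives the same grasp; the last joint's range is limited). The gripper opens to 93 mm and grips with 3 to 60 N. Pads are 15 mm wide; open, the fingers measure 128 mm over their backs; the gripper's body (75 mm by 188 mm) begins 65 mm behind the grasp point.
Start: joints at [1.14, 0.351, 1.652, -0, 1.139, -0.085], TCP at [0.186, 0.517, 0.219] pointing down, gripper open.
Joint ranges: [-2.75, 2.75], [-0.79, 2.1], [0.01, 2.65], [-1.57, 4.71], [0.07, 3.14], [-2.87, 2.87]. Speed limits (rad/s): [2.22, 2.22, 2.79, 3.14, 3.14, 3.14].

## Interface

Orientations are given as a unit quaternion [w, x, y, z].
In Python, from station import state, read_camera, camera_info, close_job gives the robot as it stands.
- The arm moves only by the shell command python3 -m pendant 'ROWS' [OPENING] [FORCE]. ROWS is JSON, a list of rows, each a list of 6 numbers: the shift along the tool's x, y, z in units of 20 cm (1.0 is 20 cm), then the turn, a rotation vector about the tool's x, y, z in units of 2 rad (1.0 is 2 rad). In form: [[dx, dy, dz, ax, ay, az], ...]. A call has exactly 8 rows; each row is the pose to reach, as a shift and turn from the pose commanded when the call began, along the tool's axes at that moment; what a row does not reach only later rows make up. A row lasts 1/12 s, in which the tool goes at most 41.7 mm and 7.16 degrees, less where a joint would pass 70% of its speed; a pose out of reach is approached as far as the arm can. A call with a number of a shift or a turn outside -1 to 1 is refused whole. A call with a gripper value outside its range is refused whole. OPENING is the finger opening in mm, from 0 to 93, set as the call begins (- or left out, the last holds). The fingers move at their own pace and stop on an object; FORCE is the grip in N (left out, the last holds). Time passes only in rows, so rows that repeat a pose let the fingers close, or fill a call up. It gives the time, the measured TCP pose, the force, the opening and the grip force at its end, in the units of the state.
- state(): the state, without advancing time (a new reading comes with each control period).
- read_camera(name): name is "scene" or "top" or "wrist"; returns the picture (480x640x3 uint8, red, green, blue); there is no depth.
- camera_info(name): a dict with "fx", "fy", "cx", "cy" (pixels), "dist_coeffs" ([k1, k2, p1, p2, k3] as OpenCV has them; the pictures are not rectified), "R" (3x3) and "t" (3): a world point X has camera coordinates R X + t. Camera axes: x right, y down, z forward; pixel columns grow to the right and rows downward; lengths in m; the calibration is good to about 2 mm. A picture is of the moment at which its call begins: read the wrist's pose just before it. camera_info takes no time and is no camera call; for the wrist camera it gives the pose at the moment of the call.
- close_job(): hands the job in; it is judged then, once.
The state is a dict: "time": time; "joint_pos": joint angles; "qvel": joint speeds; "joint_torque": joint torques, N m; "position": TCP position; "orientation": TCP orientation; "force": force on the tool from outside, world axes, zero at the start; "ft_torque": the same for the moment, N m; "grip_width": finger opening in m; "finger_force": force on a finger pad.
Only numpy, scipy, OpenCV 4.12 (cv2) and the standard library are available. Lean on these libraries where they do the work, as an engineer would, in place of code of your own. Each camera call takes 0.05 s, during which the arm holds its last target. There are 200 camera calls.

## Working session

There is one attempt and no reset: what is moved stays moved. The work goes in short steps, Python scripts to look and compute and a shell command to move; the robot and the scene stay as the last step left them, time stands still between calls to the robot, and variables do not carry over. Pictures are saved under pics/ and viewed, at most 10 in all, crops included, and the job is handed in when it is done.

```bash
mkdir -p pics; ls; python3 - <<'E'
from station import *
import cv2,numpy as np
np.set_printoptions(precision=4,suppress=True)
for n in("scene","top"):
    cv2.imwrite(f"pics/{n}0.png",read_camera(n)[:,:,::-1])
for n in("scene","top","wrist"):
    c=camera_info(n);print(n,c['fx'],c['fy'],c['cx'],c['cy'],c['dist_coeffs'],-np.array(c['R']).T@c['t'])
s=state();print(s)
E
```

```text
pics
scene 600.0851043256704 600.0851043256704 323.84735598629624 236.62121770025598 [-0.1204  0.      0.      0.      0.    ] [-0.1812 -0.9583  0.9091]
top 510.8600769242047 510.8600769242047 315.09335335492364 241.13875294804544 [-0.0909  0.      0.      0.      0.    ] [0.4256 0.0137 1.2438]
wrist 368.2732702401547 368.2732702401547 317.812342669691 235.0506407421506 [-0.0284  0.      0.      0.      0.    ] [0.1068 0.5455 0.3842]
{'time': 0.1, 'joint_pos': array([ 1.1404,  0.3512,  1.6523, -0.    ,  1.1391, -0.0846]), 'qvel': array([ 0.0014, -0.0031, -0.0011, -0.0005,  0.0006,  0.0011]), 'joint_torque': array([  0.0001, -49.8028, -28.5698,   0.07  ,   0.0239,  -0.0001]), 'position': array([0.1863, 0.5172, 0.2182]), 'orientation': array([-0.0001,  0.1721,  0.9851, -0.0005]), 'force': array([-0.8484,  0.4211, -0.243 ]), 'ft_torque': array([-0.0293,  0.0436, -0.0069]), 'finger_force': 0.0, 'grip_width': 0.09280011826535593}
```

View pics/top0.png

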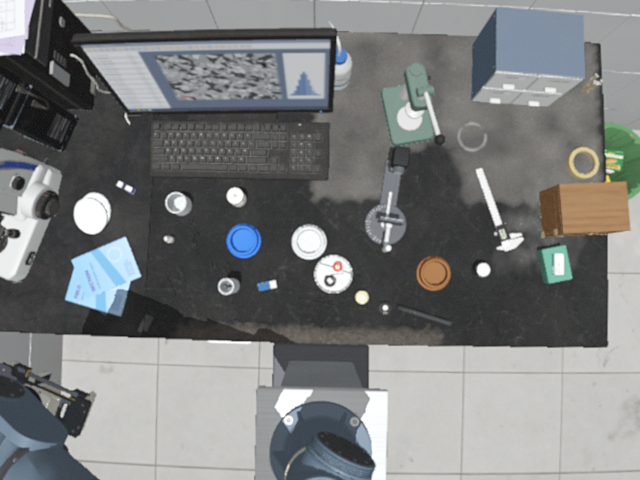

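View pics/scene0.png

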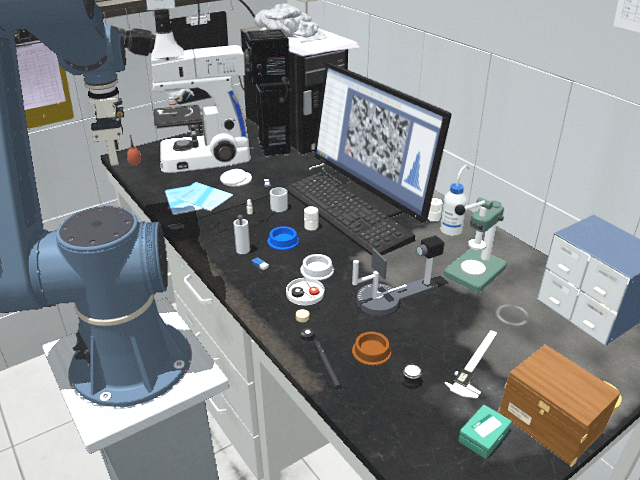

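The top view shows the large cup at about (309,241), the medium at (178,203), the small with its ball at (228,285), and the stand pivot at about (386,224) with its camera at (399,158). Next I'll measure these.

```bash
cat > h.py <<'E'
from station import *
import cv2,numpy as np
np.set_printoptions(precision=4,suppress=True)
def ray(c,uv):
    K=np.array([[c['fx'],0,c['cx']],[0,c['fy'],c['cy']],[0,0,1]])
    p=cv2.undistortPoints(np.array([[uv]],float),K,np.array(c['dist_coeffs'])).ravel()
    R=np.array(c['R']); return -R.T@c['t'], R.T@np.array([p[0],p[1],1])
def onz(c,uv,z):
    o,d=ray(c,uv); return o+d*(z-o[2])/d[2]
def proj(c,X):
    K=np.array([[c['fx'],0,c['cx']],[0,c['fy'],c['cy']],[0,0,1]])
    return cv2.projectPoints(np.array([X],float),cv2.Rodrigues(np.array(c['R']))[0],np.array(c['t'],float),K,np.array(c['dist_coeffs']))[0].ravel()
E
python3 - <<'E'
from h import *
t=camera_info("top");s=camera_info("scene")
for n,uv,z in(("large",(309,241),.026),("med",(178,203),.055),("small",(228,285),.09),("pivot",(386,224),.018),("cam",(399,158),.131)):
    X=onz(t,uv,z);print(n,X,"scene px",proj(s,X))
a=cv2.imread("pics/top0.png");b=cv2.imread("pics/scene0.png")
A=cv2.resize(a[130:310,150:450],(800,480),interpolation=cv2.INTER_CUBIC)
cv2.imwrite("pics/c1.png",A)
E
```

```text
large [0.5056 0.0399 0.026 ] scene px [316.0066 262.6021]
med [0.5864 0.3515 0.055 ] scene px [277.7505 192.8818]
small [0.3973 0.2192 0.09  ] scene px [241.3346 222.6613]
pivot [ 0.5516 -0.1446  0.018 ] scene px [377.083 296.877]
cam [ 0.6876 -0.157   0.131 ] scene px [428.158  240.6362]
```

View pics/c1.png

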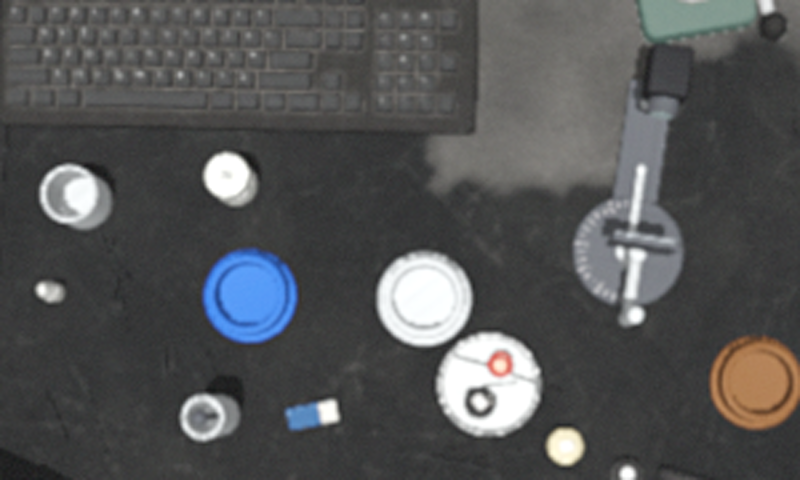

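The enlarged top view gives rim centres of medium (68,193), small (204,417) and large (424,299), with the dial at (628,252). The handle is at (632,316), and the pointer runs up to the camera at (667,72). I'll go above the medium cup first.

```bash
cat >> h.py <<'E'
from scipy.spatial.transform import Rotation as Ro
def plan(target,fing=None):
    """row (units) to bring TCP to target, finger line (tool y) at world angle fing, tool down"""
    s=state();q=s['orientation'];R=Ro.from_quat([q[1],q[2],q[3],q[0]])
    d=R.inv().apply(np.array(target)-s['position'])/.2
    r=np.zeros(3)
    if fing is not None:
        y=np.array([np.cos(fing),np.sin(fing),0]);z=np.array([0,0,-1.]);x=np.cross(y,z)
        if x@R.as_matrix()[:,0]<0: x,y=-x,-y
        r=(R.inv()*Ro.from_matrix(np.c_[x,y,z])).as_rotvec()/2
    print("t",s['time'],"pos",s['position'],"row",np.r_[d,r])
E
python3 - <<'E'
from h import *
t=camera_info("top")
for n,uv,z in(("large",(309,242.1),.003),("med",(175.5,202.4),.055),("small",(226.5,286.4),.088),("pivot",(385.5,224.5),.018),("cam",(400,157),.131)):
    print(n,onz(t,uv,z))
plan(onz(t,(175.5,202.4),.055)*[1,1,0]+[0,0,.16],np.pi/2)
E
```

```text
large [0.5044 0.0403 0.003 ]
med [0.5877 0.3575 0.055 ]
small [0.394  0.2228 0.088 ]
pivot [ 0.5503 -0.1434  0.018 ]
cam [ 0.6899 -0.1592  0.131 ]
t 0.1 pos [0.1863 0.5172 0.2182] row [-2.1588 -0.0703  0.2908 -0.0005 -0.0001 -0.1729]
```

```bash
python3 -m pendant '[[-0.2,0,0,0,0,-0.05],[-0.4,0,0,0,0,-0.1],[-0.6,0,0,0,0,-0.15],[-0.8,-0.03,0,0,0,-0.173],[-1,-0.04,0,0,0,-0.173],[-1,-0.04,0,0,0,-0.173],[-1,-0.04,0,0,0,-0.173],[-1,-0.04,0,0,0,-0.173]]' 93; python3 -c "
from h import *
plan([.5877,.3575,.16],np.pi/2)"
```

```text
time: 0.77
position: [0.3714, 0.4421, 0.2183]
orientation: [-0.0, 0.0, 1.0, -0.0]
force: [-0.6, -0.8, -0.3]
grip_width: 0.0933
finger_force: 0.0
t 0.7667 pos [0.3714 0.4421 0.2183] row [-1.0819 -0.4223  0.2908 -0.0002 -0.0004 -0.0002]
```

```bash
python3 -m pendant '[[-0.18,-0.08,0.05,0,0,0],[-0.36,-0.16,0.1,0,0,0],[-0.54,-0.24,0.15,0,0,0],[-0.72,-0.32,0.2,0,0,0],[-0.9,-0.4,0.25,0,0,0],[-1,-0.42,0.29,0,0,0],[-1,-0.42,0.29,0,0,0],[-1,-0.42,0.29,0,0,0]]'; python3 - <<'E'
from h import *
c=camera_info("wrist");im=read_camera("wrist");cv2.imwrite("pics/w1.png",im[:,:,::-1])
print(proj(c,[.5877,.3575,.055]),proj(c,[.5877,.3575,0]))
E
```

```text
time: 1.43
position: [0.5711, 0.3587, 0.1598]
orientation: [-0.001, -0.0, 1.0, -0.0]
force: [-0.3, 0.3, 0.3]
grip_width: 0.0932
finger_force: 0.0
[317.398  253.7478] [317.5499 232.9908]
```

View pics/w1.png

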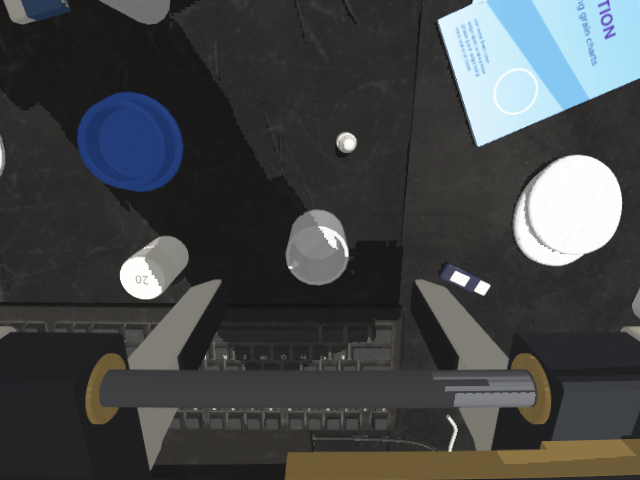

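The wrist view shows the medium cup's rim centred at about (318,252), against a predicted (317,254), so the estimate holds. Lowering to grip it.

```bash
python3 -m pendant '[[-0.083,0.006,0.05,0,0,0],[-0.083,0.006,0.15,0,0,0],[-0.083,0.006,0.25,0,0,0],[-0.083,0.006,0.35,0,0,0],[-0.083,0.006,0.45,0,0,0],[-0.083,0.006,0.55,0,0,0],[-0.083,0.006,0.62,0,0,0],[-0.083,0.006,0.64,0,0,0]]'; python3 -m pendant '[[0,0,0,0,0,0],[0,0,0,0,0,0],[0,0,0,0,0,0],[0,0,0,0,0,0],[0,0,0,0,0,0],[0,0,0,0,0,0],[0,0,0,0,0,0],[0,0,0,0,0,0]]' 40 20
```

```text
time: 2.15
position: [0.5864, 0.3601, 0.0309]
orientation: [-0.001, -0.001, 1.0, -0.001]
force: [-0.8, -0.3, 0.0]
grip_width: 0.093
finger_force: 0.0
time: 2.82
position: [0.5886, 0.3593, 0.0329]
orientation: [0.0, -0.0, 1.0, 0.0]
force: [-0.9, -0.6, 2.3]
grip_width: 0.05
finger_force: 20.0
```

```bash
python3 -m pendant '[[0,0,-0.05,0,0,0],[0,0,-0.12,0,0,0],[0,0,-0.22,0,0,0],[0,0,-0.32,0,0,0],[0.04,-0.1,-0.42,0,0,0],[0.08,-0.22,-0.5,0,0,0],[0.12,-0.36,-0.55,0,0,0],[0.16,-0.5,-0.55,0,0,0]]';  python3 -m pendant '[[0.04,-0.14,0,0,0,0],[0.08,-0.28,0,0,0,0],[0.12,-0.42,0,0,0,0],[0.16,-0.56,0,0,0,0],[0.2,-0.7,0,0,0,0],[0.24,-0.84,0,0,0,0],[0.27,-0.95,0,0,0,0],[0.27,-0.95,0,0,0,0]]'; python3 -m pendant '[[0,-0.07,0,0,0,0],[0,-0.13,0,0,0,0],[0,-0.145,0,0,0,0],[0,-0.145,0,0,0,0],[0,-0.145,0,0,0,0],[0,-0.145,0,0,0,0],[0,-0.145,0,0,0,0],[0,-0.145,0,0,0,0]]'; python3 - <<'E'
from h import *
c=camera_info("wrist");im=read_camera("wrist");cv2.imwrite("pics/w2.png",im[:,:,::-1])
t=camera_info("top");im=read_camera("top");cv2.imwrite("pics/t2.png",im[:,:,::-1])
for z in(.0,.005,.026):print(proj(c,[.5044,.0403,z]))
E
```

```text
time: 3.48
position: [0.5571, 0.259, 0.1464]
orientation: [0.002, -0.0, 1.0, 0.001]
force: [1.0, 0.8, -1.4]
grip_width: 0.0503
finger_force: 20.0
time: 4.15
position: [0.5018, 0.0665, 0.1439]
orientation: [0.0, 0.001, 1.0, -0.0]
force: [-0.5, 0.3, -1.6]
grip_width: 0.0499
finger_force: 20.0
time: 4.82
position: [0.5025, 0.0408, 0.1426]
orientation: [-0.0, -0.0, 1.0, 0.0]
force: [-0.3, 0.3, -1.5]
grip_width: 0.0501
finger_force: 20.0
[318.297  222.4095]
[318.299  223.9842]
[318.3079 231.1529]
```

View pics/w2.png

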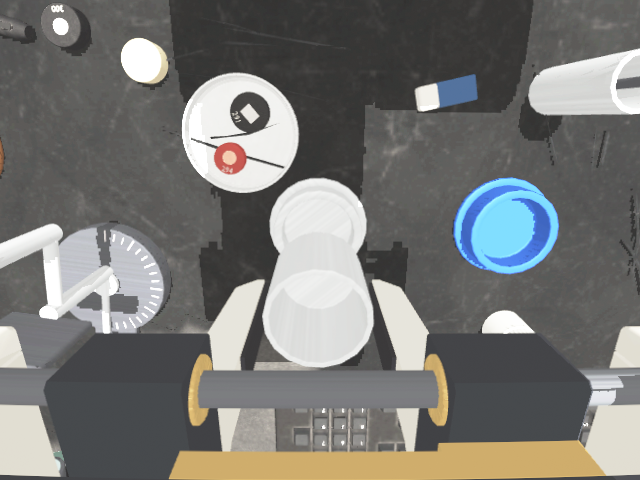

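The wrist view shows the large cup's outline at about x 270–366, its top edge near row 179, with the held cup's rim centred near (318,315). Now fitting both.

```bash
python3 - <<'E'
from h import *
im=cv2.imread("pics/w2.png");c=camera_info("wrist")
g=cv2.cvtColor(im,cv2.COLOR_BGR2GRAY)
for r in range(176,246,6):
    row=g[r,230:410];w=np.where(row>140)[0]
    print(r,230+w.min() if len(w) else None,230+w.max() if len(w) else None)
col=g[165:370,318];print(np.where(col>140)[0][[0,-1]]+165)
print(list(g[170:245:1,318]))
for r in (290,300,310,320,330,340,350,360):
    row=g[r,255:385];w=np.where(row>175)[0];print(r,255+w.min(),255+w.max())
for n,X in(("footL",[.5044,.0403+.042,.005]),("footback",[.5044-.042,.0403,.005]),("rimback",[.5044-.036,.0403,.026]),("rimL",[.5044,.0403+.036,.026]),("cupc",[.5025,.0408,.1647]),("cupback",[.5275,.0408,.1647]),("cupL",[.5025,.0658,.1647])):print(n,proj(c,X))
E
```

```text
176 230 281
182 230 338
188 230 348
194 281 354
200 277 359
206 273 362
212 271 364
218 270 365
224 270 366
230 270 366
236 271 364
242 273 362
[178 367]
[np.uint8(55), np.uint8(55), np.uint8(55), np.uint8(59), np.uint8(64), np.uint8(66), np.uint8(62), np.uint8(76), np.uint8(174), np.uint8(236), np.uint8(242), np.uint8(242), np.uint8(240), np.uint8(237), np.uint8(234), np.uint8(228), np.uint8(223), np.uint8(222), np.uint8(222), np.uint8(222), np.uint8(228), np.uint8(240), np.uint8(242), np.uint8(238), np.uint8(235), np.uint8(234), np.uint8(234), np.uint8(233), np.uint8(232), np.uint8(234), np.uint8(236), np.uint8(234), np.uint8(233), np.uint8(233), np.uint8(234), np.uint8(235), np.uint8(237), np.uint8(237), np.uint8(236), np.uint8(233), np.uint8(231), np.uint8(233), np.uint8(235), np.uint8(235), np.uint8(233), np.uint8(233), np.uint8(234), np.uint8(233), np.uint8(233), np.uint8(234), np.uint8(235), np.uint8(236), np.uint8(237), np.uint8(236), np.uint8(235), np.uint8(233), np.uint8(234), np.uint8(235), np.uint8(237), np.uint8(237), np.uint8(235), np.uint8(233), np.uint8(228), np.uint8(224), np.uint8(224), np.uint8(223), np.uint8(223), np.uint8(223), np.uint8(223), np.uint8(223), np.uint8(223), np.uint8(223), np.uint8(223), np.uint8(223), np.uint8(223)]
290 255 384
300 255 384
310 264 384
320 263 372
330 265 371
340 269 367
350 276 359
360 289 345
footL [367.4815 224.039 ]
footback [318.5391 174.8833]
rimback [318.5552 186.6329]
rimL [363.3511 231.2013]
cupc [319.8959 318.7457]
cupback [319.7643 366.2042]
cupL [376.3602 318.745 ]
```

```bash
python3 -m pendant '[[-0.018,0,0.04,0,0,0],[-0.018,0,0.1,0,0,0],[-0.018,0,0.16,0,0,0],[-0.018,0,0.22,0,0,0],[-0.018,0,0.28,0,0,0],[-0.018,0,0.33,0,0,0],[-0.018,0,0.36,0,0,0],[-0.018,0,0.36,0,0,0]]';  python3 -m pendant '[[0,0,0.02,0,0,0],[0,0,0.04,0,0,0],[0,0,0.06,0,0,0],[0,0,0.08,0,0,0],[0,0,0.1,0,0,0],[0,0,0.12,0,0,0],[0,0,0.14,0,0,0],[0,0,0.147,0,0,0]]'; python3 -c "
from h import *
plan([.507,.04,.0395]);print(state()['force'])"
```

```text
time: 5.58
position: [0.5055, 0.0404, 0.0693]
orientation: [-0.001, -0.0, 1.0, 0.0]
force: [-0.2, -0.5, -1.2]
grip_width: 0.0503
finger_force: 20.0
time: 6.25
position: [0.5059, 0.0404, 0.0406]
orientation: [-0.0, -0.0, 1.0, -0.0]
force: [0.5, -0.0, -1.0]
grip_width: 0.0504
finger_force: 20.0
t 6.25 pos [0.5059 0.0404 0.0406] row [-0.0057 -0.0018  0.0054  0.      0.      0.    ]
[ 0.5422 -0.012  -0.9963]
```

```bash
python3 -m pendant '[[0,0,0.004,0,0,0],[0,0,0.008,0,0,0],[0,0,0.008,0,0,0],[0,0,0.008,0,0,0],[0,0,0.008,0,0,0],[0,0,0.008,0,0,0],[0,0,0.008,0,0,0],[0,0,0.008,0,0,0]]';  python3 -m pendant '[[0,0,0,0,0,0],[0,0,0,0,0,0],[0,0,0,0,0,0],[0,0,0,0,0,0],[0,0,0,0,0,0],[0,0,0,0,0,0],[0,0,0,0,0,0],[0,0,0,0,0,0]]' 85;python3 -m pendant '[[0,0,-0.05,0,0,0],[0,0,-0.15,0,0,0],[0,0,-0.25,0,0,0],[0,0,-0.35,0,0,0],[0,0,-0.45,0,0,0],[0,0,-0.55,0,0,0],[0,0,-0.65,0,0,0],[0,0,-0.65,0,0,0]]'; python3 - <<'E'
from h import *
c=camera_info("wrist");im=read_camera("wrist");cv2.imwrite("pics/w3.png",im[:,:,::-1])
print(proj(c,[.507,.04,.061]),proj(c,[.507,.04,.026]))
plan([.394,.2228,.17],np.pi/2)
E
```

```text
time: 6.92
position: [0.5061, 0.0403, 0.0397]
orientation: [0.0, -0.0, 1.0, -0.0]
force: [0.7, 0.2, -1.4]
grip_width: 0.0501
finger_force: 20.0
time: 7.58
position: [0.5061, 0.0404, 0.0397]
orientation: [0.0, -0.0, 1.0, -0.0]
force: [0.5, 0.7, 0.7]
grip_width: 0.0849
finger_force: 0.0
time: 8.25
position: [0.5078, 0.0404, 0.1738]
orientation: [0.003, -0.0, 1.0, -0.0]
force: [0.9, 0.5, 0.4]
grip_width: 0.0852
finger_force: 0.0
[318.4741 228.5115] [318.4474 216.9225]
t 8.3 pos [0.507  0.0403 0.1718] row [ 0.5648  0.9124  0.0065 -0.      0.0019  0.0001]
```

View pics/w3.png

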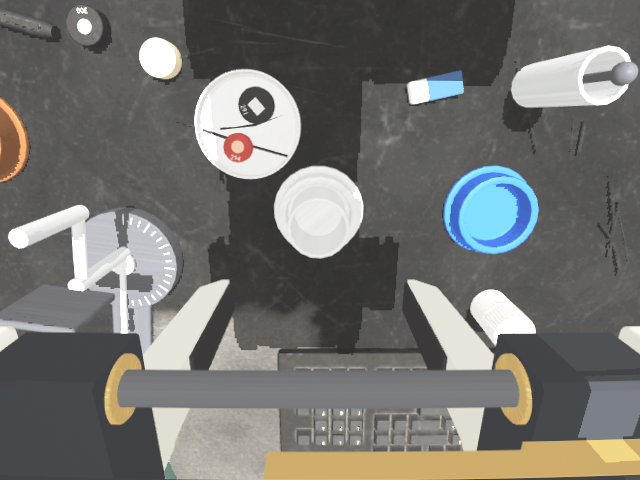

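The medium cup stands upright in the large one, its rim around (318,225). The small cup's ball is at (626,73) and its rim at about (607,75).

```bash
python3 - <<'E'
from h import *
c=camera_info("wrist")
print(onz(c,(626,73),.103),onz(c,(607,76),.088))
E
python3 -m pendant '[[0.06,0.1,0,0,0,0],[0.13,0.22,0,0,0,0],[0.21,0.35,0,0,0,0],[0.29,0.48,0,0,0,0],[0.37,0.6,0,0,0,0],[0.45,0.72,0,0,0,0],[0.51,0.82,0,0,0,0],[0.54,0.87,0,0,0,0]]'
python3 - <<'E'
from h import *
plan([.394,.2228,.17],np.pi/2)
c=camera_info("wrist");im=read_camera("wrist");cv2.imwrite("pics/w4.png",im[:,:,::-1])
print(proj(c,[.394,.2228,.103]),proj(c,[.394,.2228,.088]),c['t'],-c['R'].T@c['t'])
E
```

```text
[0.3951 0.2242 0.103 ] [0.3955 0.2238 0.088 ]
time: 8.97
position: [0.3961, 0.2158, 0.1689]
orientation: [-0.001, -0.001, 1.0, -0.0]
force: [-1.1, -0.3, -0.1]
grip_width: 0.0846
finger_force: 0.0
t 8.9667 pos [0.3961 0.2158 0.1689] row [ 0.0106  0.035  -0.0056 -0.0002 -0.0008  0.0008]
[329.5914 247.7618] [328.9721 240.6724] [-0.2142 -0.3987  0.2257] [0.3119 0.2151 0.335 ]
```

View pics/w4.png

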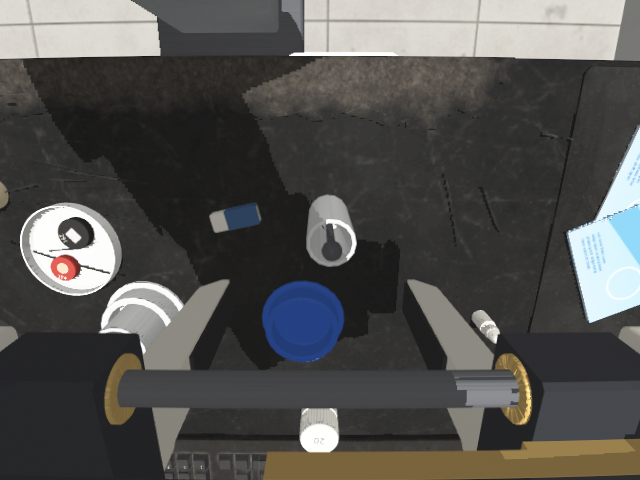

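Ball at (332,251) puts the small cup at about (0.3955, 0.2242), in agreement with the earlier views.

```bash
python3 -m pendant '[[0.003,0.042,0.02,0,0,0],[0.003,0.042,0.1,0,0,0],[0.003,0.042,0.18,0,0,0],[0.003,0.042,0.26,0,0,0],[0.003,0.042,0.35,0,0,0],[0.003,0.042,0.44,0,0,0],[0.003,0.042,0.52,0,0,0],[0.003,0.042,0.535,0,0,0]]'; python3 -m pendant '[[0,0,0,0,0,0],[0,0,0,0,0,0],[0,0,0,0,0,0],[0,0,0,0,0,0],[0,0,0,0,0,0],[0,0,0,0,0,0],[0,0,0,0,0,0],[0,0,0,0,0,0]]' 25 20; python3 -c "
from h import *
plan([.506,.0403,.2])"
```

```text
time: 9.68
position: [0.3965, 0.2217, 0.06]
orientation: [-0.002, 0.0, 1.0, -0.001]
force: [-1.2, -1.0, -0.7]
grip_width: 0.0851
finger_force: 0.0
time: 10.35
position: [0.3976, 0.2228, 0.0628]
orientation: [0.0, -0.0, 1.0, 0.0]
force: [-0.0, -1.0, -1.6]
grip_width: 0.0365
finger_force: 20.4
t 10.35 pos [0.3976 0.2228 0.0628] row [-0.5422 -0.9125 -0.686   0.      0.      0.    ]
```

```bash
python3 -m pendant '[[0,0,-0.04,0,0,0],[0,0,-0.1,0,0,0],[0,0,-0.18,0,0,0],[0,0,-0.27,0,0,0],[0,0,-0.36,0,0,0],[-0.03,-0.05,-0.44,0,0,0],[-0.07,-0.12,-0.5,0,0,0],[-0.12,-0.2,-0.5,0,0,0]]'; python3 -m pendant '[[-0.06,-0.1,0,0,0,0],[-0.13,-0.21,0,0,0,0],[-0.2,-0.33,0,0,0,0],[-0.27,-0.45,0,0,0,0],[-0.34,-0.57,0,0,0,0],[-0.39,-0.66,0,0,0,0],[-0.42,-0.71,0,0,0,0],[-0.42,-0.71,0,0,0,0]]'
python3 - <<'E'
from h import *
plan([.506,.0403,.16],np.pi/2)
c=camera_info("wrist");im=read_camera("wrist");cv2.imwrite("pics/w5.png",im[:,:,::-1])
p=state()['position'];print(proj(c,[.5055,.0403,.061]),proj(c,[.5055,.0403,.026]),proj(c,p+[-.002,.0,.103-.0628]),proj(c,p+[-.002,0,.088-.0628]))
E
```

```text
time: 11.02
position: [0.4224, 0.1829, 0.1654]
orientation: [0.002, -0.001, 1.0, 0.001]
force: [1.0, 0.4, 0.2]
grip_width: 0.0362
finger_force: 19.9
time: 11.68
position: [0.5063, 0.0393, 0.1629]
orientation: [0.0, 0.001, 1.0, -0.0]
force: [0.4, -0.2, -0.7]
grip_width: 0.0366
finger_force: 19.9
t 11.6833 pos [0.5063 0.0393 0.1629] row [ 0.0013  0.0048  0.0147 -0.0001  0.0002 -0.0009]
[320.2262 233.3936] [320.0166 221.1313] [322.4681 336.1624] [322.0926 316.6385]
```

View pics/w5.png

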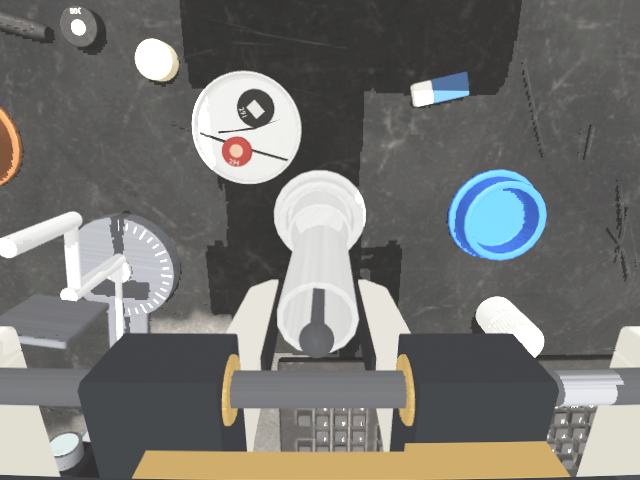

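The wrist view shows the small cup's ball at (317,338), about 2 mm to the -y side, with the nest below centred at column 320. I'll correct by +1.8 mm in y and descend in stages, watching the force.

```bash
python3 -m pendant '[[-0.003,0.009,0.04,0,0,0],[-0.003,0.009,0.08,0,0,0],[-0.003,0.009,0.12,0,0,0],[-0.003,0.009,0.15,0,0,0],[-0.003,0.009,0.17,0,0,0],[-0.003,0.009,0.19,0,0,0],[-0.003,0.009,0.21,0,0,0],[-0.003,0.009,0.22,0,0,0]]'; python3 - <<'E'
from h import *
plan([.506,.0403,.16],np.pi/2)
c=camera_info("scene");im=read_camera("scene");cv2.imwrite("pics/s6.png",cv2.resize(im[200:320,240:400,::-1],(800,600),interpolation=cv2.INTER_CUBIC))
print(state()['force'])
E
```

```text
time: 12.4
position: [0.5076, 0.0428, 0.1194]
orientation: [0.002, 0.0, 1.0, 0.0]
force: [1.0, 0.9, 3.5]
grip_width: 0.0363
finger_force: 19.9
t 12.4 pos [0.5076 0.0428 0.1194] row [ 0.0073 -0.0124 -0.2028  0.0002  0.0018 -0.    ]
[-0.4036  0.5739  2.4341]
```

View pics/s6.png

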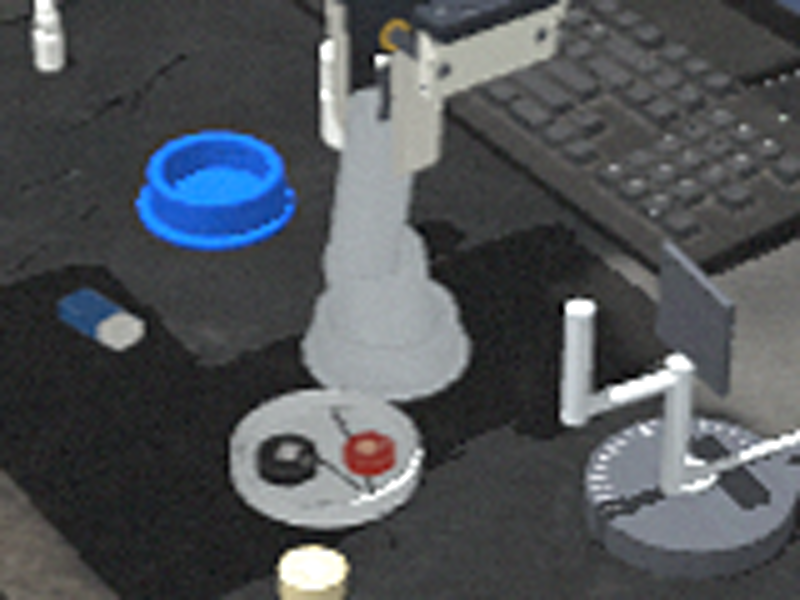

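The crop shows the small cup's lower edge (x 328–412) biased left of the medium rim (325–430), about 3 mm off along the picture's right. There is a slight contact force too. I'll lift a little, shift (+2.5,-1.8) mm and lower again.

```bash
python3 -m pendant '[[0,0,-0.03,0,0,0],[0,0,-0.06,0,0,0],[-0.006,-0.005,-0.06,0,0,0],[-0.012,-0.009,-0.06,0,0,0],[-0.012,-0.009,-0.06,0,0,0],[-0.012,-0.009,-0.04,0,0,0],[-0.012,-0.009,-0.02,0,0,0],[-0.012,-0.009,0,0,0,0]]'; python3 -m pendant '[[0,0,0.01,0,0,0],[0,0,0.02,0,0,0],[0,0,0.03,0,0,0],[0,0,0.04,0,0,0],[0,0,0.04,0,0,0],[0,0,0.04,0,0,0],[0,0,0.04,0,0,0],[0,0,0.04,0,0,0]]'; python3 - <<'E'
from h import *
c=camera_info("scene");im=read_camera("scene");cv2.imwrite("pics/s7.png",cv2.resize(im[200:320,240:400,::-1],(800,600),interpolation=cv2.INTER_CUBIC))
print(c['R'][0],state()['force'])
import cv2
a=cv2.cvtColor(cv2.imread("pics/s7.png"),cv2.COLOR_BGR2HSV)
b=cv2.cvtColor(cv2.imread("pics/s6.png"),cv2.COLOR_BGR2HSV)
for r in range(170,330,20):
    o=[]
    for A in(a,b):
        w=np.where((A[r,300:460,2]>115)&(A[r,300:460,1]<60))[0]+300;o+=[w.min(),w.max(),(w.min()+w.max())/2]
    print(r,*o)
E
```

```text
time: 13.12
position: [0.5097, 0.0408, 0.1191]
orientation: [0.002, 0.0, 1.0, 0.0]
force: [3.2, 0.6, 15.5]
grip_width: 0.0357
finger_force: 20.1
time: 13.78
position: [0.5085, 0.0407, 0.1104]
orientation: [-0.0, -0.0, 1.0, -0.0]
force: [1.7, -0.2, -1.9]
grip_width: 0.0347
finger_force: 20.0
[ 0.8167 -0.5771  0.005 ] [ 1.8539  0.8157 -1.9174]
170 341 442 391.5 340 418 379.0
190 336 415 375.5 336 409 372.5
210 330 406 368.0 333 407 370.0
230 326 401 363.5 331 412 371.5
250 314 409 361.5 326 423 374.5
270 308 418 363.0 325 426 375.5
290 315 445 380.0 326 445 385.5
310 315 456 385.5 315 456 385.5
```

```bash
python3 -m pendant '[[0,0,-0.02,0,0,0],[0,0,-0.05,0,0,0],[0,0,-0.09,0,0,0],[0,0,-0.13,0,0,0],[0,0,-0.18,0,0,0],[0,0,-0.23,0,0,0],[0,0,-0.27,0,0,0],[0,0,-0.27,0,0,0]]'; python3 - <<'E'
from h import *
c=camera_info("scene");im=read_camera("scene")[:,:,::-1];w=read_camera("wrist")[:,:,::-1];cw=camera_info("wrist")
cv2.imwrite("pics/s8r.png",im);cv2.imwrite("pics/w8r.png",w)
A=cv2.resize(im[195:305,260:370],(400,400),interpolation=cv2.INTER_CUBIC)
B=w[160:400,200:440];B=cv2.resize(B,(400,400),interpolation=cv2.INTER_CUBIC)
cv2.imwrite("pics/m8.png",np.hstack([A,B]))
p=state()['position'];print(p,state()['force'],state()['grip_width'])
q=p+[-.002,0,-.0628]
for nm,X in(("smallbase",q),("smalltop",q+[0,0,.088]),("ball",q+[0,0,.103]),("medrim",[.507,.0403,.061]),("largerim",[.507,.0403,.026]),("large0",[.507,.0403,0])):
    a=proj(c,X);b=proj(cw,X);print(nm,a,b,"panel",(a-[260,195])*400/110,(b-[200,160])*400/240+[400,0])
E
```

```text
time: 14.5
position: [0.5094, 0.0408, 0.1667]
orientation: [0.001, -0.0, 1.0, -0.0]
force: [-0.1, -0.9, -1.2]
grip_width: 0.0347
finger_force: 20.0
[0.5086 0.0407 0.1649] [-1.1582  0.5466 -0.7088] 0.034529153226618876
smallbase [316.0702 236.9256] [319.0685 249.302 ] panel [203.8917 152.4566] [598.4474 148.8366]
smalltop [315.9894 205.7113] [319.5306 318.4375] panel [203.5978  38.95  ] [599.2177 264.0624]
ball [315.9756 200.1785] [319.6619 338.1325] panel [203.5477  18.8309] [599.4364 296.8875]
medrim [316.3522 250.8418] [318.3621 231.5761] panel [204.9173 203.0611] [597.2702 119.2934]
largerim [316.3809 262.324 ] [318.3436 219.5626] panel [205.0214 244.8146] [597.2393  99.271 ]
large0 [316.4021 270.6593] [318.3321 212.1633] panel [205.0985 275.1246] [597.2202  86.9388]
```

View pics/m8.png

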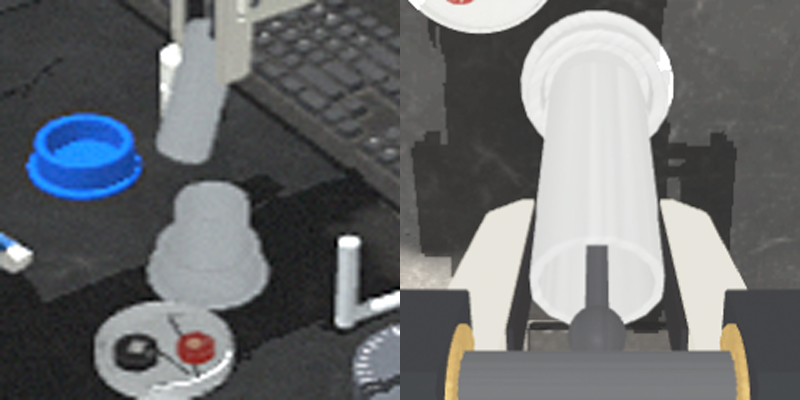

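The left panel (scene) shows the medium still seated upright, with its rim at about (212,195). The small cup is tilted roughly 10° in the grip, its base swung toward -x to (185,150). I'll tilt the tool to compensate, put the cup back on its clear spot and regrip it straight.

```bash
python3 -m pendant '[[0.06,0.1,0,0,-0.015,0],[0.13,0.22,0,0,-0.03,0],[0.21,0.35,0,0,-0.045,0],[0.29,0.48,0,0,-0.06,0],[0.37,0.6,0,0,-0.075,0],[0.45,0.72,0,0,-0.09,0],[0.52,0.83,0,0,-0.092,0],[0.565,0.91,0,0,-0.092,0]]';python3 -m pendant '[[0,0,0,0,0,0],[0,0,0,0,0,0],[0,0,0,0,0,0],[0,0,0,0,0,0],[0,0,0,0,0,0],[0,0,0,0,0,0],[0,0,0,0,0,0],[0,0,0,0,0,0]]'
cat > tilt.py <<'E'
from h import *
# silhouette axis of a bright grey upright cup in the scene camera, between given heights
def axis(im,c,p,zs,half=16):
    g=cv2.cvtColor(im,cv2.COLOR_RGB2HSV);o=[]
    for z in zs:
        u,v=proj(c,[p[0],p[1],z]);u0=int(u)-half
        r=g[int(round(v)),u0:u0+2*half+1];m=np.where((r[:,2]>95)&(r[:,1]<70))[0]
        if len(m): o.append((z,u,u0+m.min(),u0+m.max(),(2*u0+m.min()+m.max())/2-u))
    return np.array(o)
E
python3 - <<'E'
from tilt import *
s=state();p=s['position'];print(p,s['orientation'],s['force'])
im=read_camera("scene");c=camera_info("scene")
print(axis(im,c,p,p[2]+np.arange(-.065,.0,.006)))
cv2.imwrite("pics/s9.png",im[:,:,::-1])
E
```

```text
time: 15.27
position: [0.3935, 0.2239, 0.1641]
orientation: [0.091, -0.001, 0.996, -0.0]
force: [0.9, 0.3, -0.7]
grip_width: 0.0343
finger_force: 20.0
time: 15.93
position: [0.3956, 0.2225, 0.1646]
orientation: [0.092, 0.0, 0.996, -0.0]
force: [0.5, 0.4, -0.4]
grip_width: 0.0343
finger_force: 20.0
[0.3956 0.2225 0.1646] [ 0.0918  0.0001  0.9958 -0.    ] [ 0.4893  0.4199 -0.3846]
[[  0.0996 239.8561 229.     243.      -3.8561]
 [  0.1056 239.6878 229.     243.      -3.6878]
 [  0.1116 239.5189 229.     243.      -3.5189]
 [  0.1176 239.3495 229.     251.       0.6505]
 [  0.1236 239.1797 229.     252.       1.3203]
 [  0.1296 239.0093 229.     252.       1.4907]
 [  0.1356 238.8385 229.     252.       1.6615]
 [  0.1416 238.6671 229.     251.       1.3329]
 [  0.1476 238.4953 229.     251.       1.5047]
 [  0.1536 238.323  222.     250.      -2.323 ]
 [  0.1596 238.1501 222.     250.      -2.1501]]
```

```bash
python3 -m pendant '[[0.01,0,0.05,0,0,0],[0.02,0,0.12,0,0,0],[0.035,0,0.19,0,0,0],[0.048,0,0.26,0,0,0],[0.06,0,0.33,0,0,0],[0.07,0,0.38,0,0,0],[0.077,0,0.418,0,0,0],[0.077,0,0.418,0,0,0]]';python3 -m pendant '[[0.001,0,0.01,0,0,0],[0.003,0,0.02,0,0,0],[0.005,0,0.03,0,0,0],[0.007,0,0.04,0,0,0],[0.009,0,0.05,0,0,0],[0.011,0,0.06,0,0,0],[0.012,0,0.065,0,0,0],[0.012,0,0.065,0,0,0]]'
python3 - <<'E'
from tilt import *
s=state();p=s['position'];print(p,s['orientation'],s['force'])
im=read_camera("scene");c=camera_info("scene")
cv2.imwrite("pics/s10.png",im[:,:,::-1])
print(proj(c,[p[0],p[1],0]))
g=cv2.cvtColor(im,cv2.COLOR_RGB2HSV)
for r in range(228,262,2): print(r,''.join('#' if (x[2]>95 and x[1]<70) else '.' for x in g[r,215:270]))
E
```

```text
time: 16.65
position: [0.3951, 0.2224, 0.0784]
orientation: [0.091, -0.0, 0.996, -0.0]
force: [-0.9, -0.4, -1.2]
grip_width: 0.0346
finger_force: 20.0
time: 17.32
position: [0.3956, 0.2227, 0.0662]
orientation: [0.092, -0.0, 0.996, -0.0]
force: [-0.8, -0.7, -1.0]
grip_width: 0.0344
finger_force: 20.0
[0.3956 0.2227 0.0662] [ 0.0917 -0.0001  0.9958 -0.0001] [-0.7634 -0.662  -1.0228]
[242.5204 251.0698]
228 .................##################....................
230 .................##################....................
232 .................################......................
234 .................###############.......................
236 .................###############.......................
238 .................###############.......................
240 .................###############.......................
242 .................##############........................
244 .................###############.......................
246 .................##############........................
248 .................##############........................
250 .................##############........................
252 ...................###########.........................
254 .......................................................
256 .......................................................
258 .......................................................
260 .......................................................
```

```bash
python3 - <<'E'
import cv2
g=cv2.cvtColor(cv2.imread("pics/scene0.png"),cv2.COLOR_BGR2HSV)
for r in range(246,262,2): print(r,''.join('#' if (x[2]>95 and x[1]<70) else '.' for x in g[r,215:270]))
E
python3 -m pendant '[[0.001,0,0.005,0,0,0],[0.002,0,0.01,0,0,0],[0.003,0,0.015,0,0,0],[0.004,0,0.02,0,0,0],[0.005,0,0.025,0,0,0],[0.005,0,0.025,0,0,0],[0.005,0,0.025,0,0,0],[0.005,0,0.025,0,0,0]]'
```

```text
246 .....................##############....................
248 ....................###############....................
250 .....................##############....................
252 ......................###########......................
254 .......................................................
256 .......................................................
258 .......................................................
260 ....................................#..................
time: 18.03
position: [0.3957, 0.2228, 0.0615]
orientation: [0.092, -0.0, 0.996, 0.0]
force: [-1.5, -1.1, 4.9]
grip_width: 0.0344
finger_force: 20.0
```

```bash
python3 -m pendant '[[0,0,0,0,0,0],[0,0,0,0,0,0],[0,0,0,0,0,0],[0,0,0,0,0,0],[0,0,0,0,0,0],[0,0,0,0,0,0],[0,0,0,0,0,0],[0,0,0,0,0,0]]' 85
python3 -m pendant '[[-0.009,0,-0.05,0,0,0],[-0.025,0,-0.14,0,0,0],[-0.042,0,-0.23,0,0,0],[-0.06,0,-0.33,0,0,0],[-0.08,0,-0.43,0,0,0],[-0.1,0,-0.54,0,0.04,0],[-0.1,0,-0.54,0,0.092,0],[-0.1,0,-0.54,0,0.092,0]]'
python3 - <<'E'
from tilt import *
w=read_camera("wrist");c=camera_info("wrist");cv2.imwrite("pics/w11.png",w[:,:,::-1]);t=read_camera("top");cv2.imwrite("pics/t11.png",t[:,:,::-1])
s=state();print(s['position'],s['orientation'])
g=cv2.cvtColor(w,cv2.COLOR_RGB2GRAY)
b=np.array(proj(c,[.3935,.2235,.103]));r=proj(c,[.3935,.2235,.088]);print(b,r)
u,v=int(b[0])-36,int(b[1])-60
for y in range(v,v+110,3): print(y,''.join('#' if x>120 else '.' if x>70 else ' ' for x in g[y,u:u+80:1]))
print(u)
E
```

```text
time: 18.7
position: [0.3956, 0.2227, 0.0613]
orientation: [0.092, -0.0, 0.996, -0.0]
force: [-0.4, 0.0, 0.3]
grip_width: 0.0824
finger_force: 0.0
time: 19.37
position: [0.3976, 0.2232, 0.1727]
orientation: [-0.0, 0.0, 1.0, 0.001]
force: [0.5, -0.3, -0.1]
grip_width: 0.0851
finger_force: 0.0
[0.3957 0.2224 0.1705] [ 0.0008  0.0005  1.     -0.0004]
[320.3289 244.7327] [320.2065 237.7882]
184                    .###########################.                                
187                 .#################################.                             
190                .###################################.                            
193                .####################################.                           
196               .#####################################.                           
199              .#######################################.                          
202             ..################.......#################.                         
205            ..#########. ######.     .##################.                        
208            .###########. #
[... 1738 characters left out ...]
                
271                                                                                 
274                                                                                 
277                                                                                 
280                                                                                 
283                                                                                 
286                                                                                 
289                                                                                 
292                                                                                 
284
```

The small cup stands upright again at about (0.382, 0.2235). Regripping on centre with more force.

```bash
python3 -m pendant '[[0.068,0.005,0.02,0,0,0],[0.068,0.005,0.1,0,0,0],[0.068,0.005,0.2,0,0,0],[0.068,0.005,0.3,0,0,0],[0.068,0.005,0.4,0,0,0],[0.068,0.005,0.5,0,0,0],[0.068,0.005,0.552,0,0,0],[0.068,0.005,0.552,0,0,0]]'; python3 -m pendant '[[0,0,0,0,0,0],[0,0,0,0,0,0],[0,0,0,0,0,0],[0,0,0,0,0,0],[0,0,0,0,0,0],[0,0,0,0,0,0],[0,0,0,0,0,0],[0,0,0,0,0,0]]' 25 40
python3 -m pendant '[[0,0,-0.04,0,0,0],[0,0,-0.1,0,0,0],[0,0,-0.18,0,0,0],[0,0,-0.27,0,0,0],[0,0,-0.36,0,0,0],[0,0,-0.44,0,0,0],[0,0,-0.5,0,0,0],[0,0,-0.5,0,0,0]]' 
python3 -c "
from h import *
plan([.509,.0403,.16],np.pi/2)"
```

```text
time: 20.13
position: [0.3795, 0.2229, 0.0583]
orientation: [-0.001, -0.0, 1.0, -0.001]
force: [-0.1, 0.9, 0.2]
grip_width: 0.0852
finger_force: 0.0
time: 20.8
position: [0.382, 0.2237, 0.0609]
orientation: [0.0, -0.0, 1.0, 0.0]
force: [-0.2, -1.3, 0.2]
grip_width: 0.0358
finger_force: 0.5
time: 21.47
position: [0.3828, 0.2242, 0.1632]
orientation: [0.002, -0.0, 1.0, 0.001]
force: [-0.6, 1.3, -1.6]
grip_width: 0.0343
finger_force: 39.9
t 21.4667 pos [0.3828 0.2242 0.1632] row [-0.6304 -0.9196  0.0168  0.0008  0.0018  0.0001]
```

```bash
python3 - <<'E'
from tilt import *
w=read_camera("wrist");c=camera_info("wrist");im=read_camera("scene");cs=camera_info("scene");s=state();p=s['position'];print(p,s['grip_width'],s['finger_force'])
g=cv2.cvtColor(w,cv2.COLOR_RGB2GRAY)
q=p-[0,0,.0609]
for z in(0,.088,.103):print(z,proj(c,q+[0,0,z]),proj(cs,q+[0,0,z]))
for y in range(215,390,6): print(y,''.join('#' if x>150 else '+' if x>110 else '.' if x>70 else ' ' for x in g[y,250:390:2]))
g=cv2.cvtColor(im,cv2.COLOR_RGB2HSV)
u,v=proj(cs,q).astype(int)
for r in range(v-44,v+12,2): print(r,''.join('#' if (x[2]>130 and x[1]<70) else '+' if (x[2]>95 and x[1]<70) else '.' for x in g[r,u-30:u+30]))
print(u-30)
E
```

```text
[0.3818 0.2237 0.1608] 0.03465376162210494 39.94880829239264
0 [318.6341 251.7844] [234.842 220.442]
0.088 [319.0647 322.6904] [232.1504 190.1722]
0.103 [319.1872 342.9029] [231.6803 184.8203]
215                                                                       
221                                                                       
227                                                                       
233                            .+++++++++++++.                            
239                        .++++++++++++++++++##.                         
245                      .+++++++++++++++++++++++#.                       
251                     .++++++++++++++++++++++++++                       
257                     ++++++++++++++++++++++++++++                      
263                    .++++++++++++++++++++++++++++.                     
269                    ++++++++++++++++++++++++++++++.                    
275                   ++++++++++++++++++++++++++++++++                    
281          .+++++. .++++++++++++++++++++++++++++++++.  ++++++.          
287   +
[... 2466 characters left out ...]
..........+##############....######...........
212 ........................+##############....######...........
214 .........................##############+....+++.............
216 .........................##############+....................
218 .........................+#############+....................
220 .........................+#############+....................
222 ...........................+########+.......................
224 ............................................................
226 ............................................................
228 ............................................................
230 ............................................................
204
```

```bash
python3 - <<'E'
from tilt import *
im=read_camera("scene");cs=camera_info("scene");t=read_camera("top");ct=camera_info("top");w=cv2.imread("pics/w3.png")
cv2.imwrite("pics/s12.png",im[:,:,::-1]);cv2.imwrite("pics/t12.png",t[:,:,::-1])
X=[.507,.0403]
for z in(0,.026,.061):print(z,proj(cs,X+[z]),proj(ct,X+[z]))
def show(g,u0,u1,v0,v1,st=1,sv=1):
    print(u0)
    for v in range(v0,v1,sv): print(v,' '.join('%2d'%(x//10) for x in g[v,u0:u1:st]))
show(cv2.cvtColor(im,cv2.COLOR_RGB2GRAY),295,340,238,282,1,2)
show(cv2.cvtColor(t,cv2.COLOR_RGB2GRAY),286,332,220,264,1,2)
E
```

```text
0 [316.4021 270.6593] [309.0478 241.1113]
0.026 [316.3809 262.324 ] [308.8328 240.3958]
0.061 [316.3522 250.8418] [308.5284 239.3832]
295
238  6  7  7  6  6  7  6  6  6  6  6  6  6  6  5  6  6  5  5  5  5  5  5  5  5  5  6  6  6  6  6  5  5  5  5  6  5  5  5  6  5  6  6  6  5
240  7  6  7  6  4  4  4  3  6  6  6  6  5  6  6  5  5  6  6  5  5  6  5  5  5  5  6  5  5  6  6  6  5  6  5  5  5  6  5  6  6  5  5  5  5
242  6  7  6  5  2  3  3  2  3  2  5  6  5  5  6  5  5  5  6  5  5  6  5  5  5  5  5  5  5  5  5  6  5  5  5  5  5  6  5  6  5  5  5  5  5
244  7  7  5  3  3  3  3  3  3  3  5  5  5  5  5  5  5  5  4  4  4  9 11 10 10  6  3  4  4  5  5  6  6  6  6  6  5  5  6  6  5  6  6  6  6
246  5  3  3  2  3  3  2  3  3  4  5  5  5  5  4 16 25 25 20 17 19 19 19 19 20 21 19 20 25 25 19  7  5  5  6  6  6  6  6  5  6  6  5  6  5
248  3  4  3  3  3  3  4  5  6  5  5  5  4 10 25 22 16 16 16 16 17 17 18 18 19 19 20 20 20 20 21 25 25 11  5  5  5  5  6  6  6  6  6  6  5
250  3  3  3  3  5  6  5  5  5  6  6  5  5 25 24 15 16 16 16 16 17 18 18 18 19 19 20 20 20 20 20 19 25 23  4  5  6  5  6  6  5  
[... 4523 characters left out ...]
  5  5  5  5  5  5  5  8 15 21 24 25 24 24 24 25 25 25 25 24 24 24 25 25 25 25 24 24 23 24 25 24 22 17  9  5  5  5  5  5  6  9 11 11
256  5  6  5  5  6  5  5  6  5  5  5  8 14 19 22 24 25 24 24 23 23 23 24 24 23 23 23 24 24 25 24 23 20 15  9  5  5  5  8 12 17 19 19 21 24 25
258  6  6  6  6  5  5  5  5  6  6  6  5  5  5  7 12 15 18 21 23 24 24 24 24 24 24 23 22 19 17 13  8  5  4  5 12 19 21 21 22 24 25 25 25 25 25
260  7  6  5  6  5  5  6  6  5  6  6  6  7  7  7  6  6  5  5  5  7  8  8  8  7  7  6  5  5  5  5  5  6 10 16 21 23 24 25 25 25 25 25 25 25 25
262  6  6  6  6  6  6  6  6  6  6  6  7  6  6  6  6  6  6  6  6  5  5  5  5  5  5  5  5  5  5  5 10 17 20 20 22 24 25 25 25 25 25 25 25 25 25
```

```bash
python3 -m pendant '[[-0.06,-0.1,0,0,0,0],[-0.13,-0.21,0,0,0,0],[-0.22,-0.34,0,0,0,0],[-0.31,-0.47,0,0,0,0],[-0.4,-0.6,0,0,0,0],[-0.5,-0.74,0,0,0,0],[-0.58,-0.85,0,0,0,0],[-0.632,-0.919,0,0,0,0]]'; python3 -m pendant '[[0,0,0.03,0,0,0],[0,0,0.06,0,0,0],[0,0,0.09,0,0,0],[0,0,0.12,0,0,0],[0,0,0.13,0,0,0],[0,0,0.13,0,0,0],[0,0,0.13,0,0,0],[0,0,0.13,0,0,0]]'
python3 - <<'E'
from tilt import *
s=state();p=s['position'];print(p,s['force'],s['grip_width'])
im=read_camera("scene");cs=camera_info("scene");w=read_camera("wrist");cw=camera_info("wrist")
cv2.imwrite("pics/s13.png",im[:,:,::-1]);cv2.imwrite("pics/w13.png",w[:,:,::-1])
q=p-[0,0,.0609]
for z in(0,.03,.088):print(z,proj(cs,q+[0,0,z]))
g=cv2.cvtColor(im,cv2.COLOR_RGB2GRAY)
for v in range(226,280,2): print(v,' '.join('%2d'%(x//10) for x in g[v,300:336]))
E
```

```text
time: 22.33
position: [0.5092, 0.0377, 0.1597]
orientation: [-0.001, 0.001, 1.0, -0.0]
force: [0.6, 0.1, -1.5]
grip_width: 0.0344
finger_force: 39.9
time: 23.0
position: [0.5084, 0.0402, 0.135]
orientation: [0.0, -0.0, 1.0, -0.0]
force: [0.1, 0.3, -1.0]
grip_width: 0.0342
finger_force: 39.9
[0.5084 0.0402 0.135 ] [ 0.138   0.2545 -1.0227] 0.034187712557508285
0 [316.8385 246.288 ]
0.03 [316.8196 236.1022]
0.088 [316.7832 215.7386]
226  5  6  5  4 16 23 23 23 22 22 20 16 16 16 16 16 16 17 16 17 16 16 17 17 17 17 17 18 11  6  6  6  5  4  4  4
228  6  5  6  5  6 17 23 23 22 22 20 16 16 16 16 16 16 16 16 16 17 16 16 16 16 13  8  6  5  5  5  6  6  5  5  4
230  6  6  6  6  6  6  6  7  9 11 13 15 16 16 16 16 16 16 16 17 16 16 16 16 16 11  6  6  5  5  5  5  6  5  6  6
232  6  6  6  6  6  6  6  6  6  5  9 14 16 16 16 17 16 16 16 16 16 17 16 16 16 11  6  5  5  6  6  6  5  6  5  5
234  6  6  6  6  6  7  6  6  6  6  9 14 16 16 16 16 17 16 16 16 16 16 16 16 16 11  7  6  6  6  6  5  5  5  5  6
236  5  6  7  6  6  5  6  6  6  6  9 14 16 16 16 16 17 16 16 16 16 17 16 16 16 11  6  5  6  6  5  5  6  6
[... 1658 characters left out ...]
6 16 16 16 15 16 11  6  3  2
268 10 15 15 15 15 16 16 16 16 16 15 15 16 17 17 17 17 17 17 16 17 16 16 16 16 16 16 16 16 16 16 15 16 12  6  3
270  8 14 16 15 15 16 15 16 16 16 17 16 16 17 17 17 17 17 16 16 16 16 16 16 16 16 16 16 16 15 15 15 16 12  5  3
272  7 15 16 16 15 16 16 16 16 16 16 16 16 17 17 17 17 17 16 16 17 17 17 16 16 16 16 16 15 15 15 16 17 10  2  3
274  3  3 13 16 16 15 16 16 16 16 16 16 16 16 16 16 16 17 17 17 17 17 16 16 16 17 16 15 15 16 16 15  8  3  2  3
276  3  2  2  6 14 17 16 16 15 15 16 16 16 16 16 16 16 16 16 16 16 16 16 16 16 16 16 16 17 13  7  4  3  3  2  2
278 17 18 18 19 17 18 19 18 16 17 17 17 16 16 16 16 16 16 16 16 17 17 16 16 17 17 13  7  4  3  3  2  3  2  3  3
```

Columns now agree: small cup axis 317.9, medium 318.0, and the cup is vertical. Lowering slowly.

```bash
python3 -m pendant '[[0,0,0.015,0,0,0],[0,0,0.03,0,0,0],[0,0,0.045,0,0,0],[0,0,0.06,0,0,0],[0,0,0.075,0,0,0],[0,0,0.085,0,0,0],[0,0,0.085,0,0,0],[0,0,0.085,0,0,0]]';python3 -c "
from h import *
print(state()['grip_width'],state()['force'])"
```

```text
time: 23.77
position: [0.5083, 0.0399, 0.1176]
orientation: [-0.0, -0.0, 1.0, -0.0]
force: [-0.5, 0.2, -1.5]
grip_width: 0.0343
finger_force: 39.9
0.03427013207249597 [-0.5251  0.21   -1.543 ]
```

```bash
python3 -m pendant '[[0,0,0.01,0,0,0],[0,0,0.02,0,0,0],[0,0,0.03,0,0,0],[0,0,0.04,0,0,0],[0,0,0.05,0,0,0],[0,0,0.05,0,0,0],[0,0,0.05,0,0,0],[0,0,0.05,0,0,0]]'; python3 -m pendant '[[0,0,0.01,0,0,0],[0,0,0.025,0,0,0],[0,0,0.04,0,0,0],[0,0,0.06,0,0,0],[0,0,0.08,0,0,0],[0,0,0.1,0,0,0],[0,0,0.1,0,0,0],[0,0,0.1,0,0,0]]'
```

```text
time: 24.43
position: [0.5084, 0.0399, 0.1078]
orientation: [0.0, -0.0, 1.0, 0.0]
force: [-0.8, -0.1, -1.5]
grip_width: 0.0341
finger_force: 39.9
time: 25.1
position: [0.5082, 0.04, 0.0874]
orientation: [-0.0, -0.0, 1.0, 0.0]
force: [-0.2, -0.1, -0.9]
grip_width: 0.0344
finger_force: 39.9
```

```bash
python3 -m pendant '[[0,0,0.01,0,0,0],[0,0,0.025,0,0,0],[0,0,0.04,0,0,0],[0,0,0.055,0,0,0],[0,0,0.065,0,0,0],[0,0,0.072,0,0,0],[0,0,0.072,0,0,0],[0,0,0.072,0,0,0]]'; python3 -m pendant '[[0,0,0.004,0,0,0],[0,0,0.008,0,0,0],[0,0,0.008,0,0,0],[0,0,0.008,0,0,0],[0,0,0.008,0,0,0],[0,0,0.008,0,0,0],[0,0,0.008,0,0,0],[0,0,0.008,0,0,0]]'
```

```text
time: 25.77
position: [0.5083, 0.04, 0.0733]
orientation: [-0.0, -0.0, 1.0, -0.0]
force: [0.7, 0.2, -1.3]
grip_width: 0.0342
finger_force: 39.9
time: 26.43
position: [0.5083, 0.0399, 0.0718]
orientation: [0.0, -0.0, 1.0, -0.0]
force: [0.2, 0.1, -1.0]
grip_width: 0.0341
finger_force: 39.9
```

Release, then rise straight up and check the nest.

```bash
python3 -m pendant '[[0,0,0,0,0,0],[0,0,0,0,0,0],[0,0,0,0,0,0],[0,0,0,0,0,0],[0,0,0,0,0,0],[0,0,0,0,0,0],[0,0,0,0,0,0],[0,0,0,0,0,0]]' 85
python3 -m pendant '[[0,0,-0.05,0,0,0],[0,0,-0.15,0,0,0],[0,0,-0.25,0,0,0],[0,0,-0.35,0,0,0],[0,0,-0.45,0,0,0],[0,0,-0.55,0,0,0],[0,0,-0.65,0,0,0],[0,0,-0.65,0,0,0]]'
python3 - <<'E'
from tilt import *
s=state();p=s['position'];print(p)
im=read_camera("scene");cs=camera_info("scene");w=read_camera("wrist");cw=camera_info("wrist");t=read_camera("top");ct=camera_info("top")
for n,i in(("s",im),("w",w),("t",t)):cv2.imwrite(f"pics/{n}14.png",i[:,:,::-1])
q=np.array([.508,.0402,0])
for z in(.010,.061,.098,.113):print(z,proj(cs,q+[0,0,z]),proj(cw,q+[0,0,z]),proj(ct,q+[0,0,z]))
g=cv2.cvtColor(im,cv2.COLOR_RGB2GRAY)
for v in range(222,270,2): print(v,' '.join('%2d'%(x//10) for x in g[v,304:332]))
b=proj(cw,q+[0,0,.113]);g=cv2.cvtColor(w,cv2.COLOR_RGB2GRAY)
for v in range(int(b[1])-40,int(b[1])+44,4): print(v,' '.join('%2d'%(x//10) for x in g[v,280:360:3]))
E
```

```text
time: 27.1
position: [0.5083, 0.04, 0.0718]
orientation: [0.0, -0.0, 1.0, 0.0]
force: [0.5, 0.9, -0.5]
grip_width: 0.0821
finger_force: 0.0
time: 27.77
position: [0.5099, 0.04, 0.206]
orientation: [0.003, -0.0, 1.0, -0.0]
force: [1.3, 0.1, 1.6]
grip_width: 0.085
finger_force: 0.0
[0.5099 0.04   0.206 ]
0.01 [316.7438 267.3567] [319.0209 206.3836] [309.0178 240.4286]
0.061 [316.7089 250.7281] [319.1476 219.942 ] [308.5823 238.9546]
0.098 [316.6836 238.256 ] [319.2667 232.6947] [308.2421 237.8035]
0.113 [316.6733 233.099 ] [319.3239 238.8178] [308.0979 237.3155]
222 16 22 22 22 22 22 23 22 20 19 19 18 19 16 10  6  5  6  6  6  6  7  6  5  3  3  5  7
224 16 22 23 22 22 22 22 21 20 19 18 19 19 16  9  3  3  4  6  7  6  6  6  6  6  6  4  3
226 16 22 23 22 22 22 22 21 20 19 19 19 19 16  8  3  3  3  6  6  6  6  6  6  6  6  6  6
228  6 17 23 23 22 22 22 21 21 20 19 19 15  8  3  3  3  5  6  6  7  6  6  6  6  6  5  6
230  6  5  6  7  9 11 13 14 11  9  8  7  6  6  7  6  6  6  6  6  6  5  6  5  6  6  6  6
232  6  6  6  6  6  6  6  6  6  6  5  6  7  6  7  7  7  6  6  6  6  6  5  6  6  6  6  6
234  
[... 2663 characters left out ...]
 5  5  5  5  5  5  5
250  5  5  5  5  5  5  5  5 18 24 23 23 22 22 23 23 23  8  5  5  5  5  5  5  5  5  5
254  6  5  6  5  5  5  5  5  5  5  5 11 19 17  9  5  5  5  5  5  6  6  6  5  6  6  5
258  6  6  6  5  5  5  5  5  5  5  5  5  5  5  5  5  5  5  5  5  5  5  5  5  5  5  5
262  5  5  5  5  5  5  5  5  5  5  5  5  5  5  5  5  5  5  5  5  5  5  5  5  5  5  5
266  6  7  6  6  5  5  5  5  5  5  5  5  5  5  5  5  5  7  5  5  5  5  5  5  5  5  5
270  5  6  6  6  6  5  5  5  5  5  5  5  5  5  5  5  5  5  5  5  5  5  5  5  5  5  5
274  6  6  5  6  6  6  5  5  5  5  5  5  5  5  5  5  5  5  5  5  5  5  5  5  5  5  5
278  5  5  6  5  5  5  6  5  5  5  5  5  5  5  5  5  5  5  5  5  5  5  5  5  5  5  5
```

The nest is good: the small cup's rim is at scene row 235–242 (238 expected) and the marker ball is at wrist (318,240.5), about (0.5085, 0.0395). Next is the handle.

```bash
python3 -m pendant '[[0.01,-0.1,0,0,0,0],[0.025,-0.22,0,0,0,0],[0.04,-0.35,0,0,0,0],[0.055,-0.48,0,0,0,0],[0.07,-0.61,0,0,0,0],[0.085,-0.73,0,0,0,0],[0.1,-0.83,0,0,0,0],[0.105,-0.885,0,0,0,0]]' 60; python3 -m pendant '[[0,0,0,0,0,0],[0,0,0,0,0,0],[0,0,0,0,0,0],[0,0,0,0,0,0],[0,0,0,0,0,0],[0,0,0,0,0,0],[0,0,0,0,0,0],[0,0,0,0,0,0]]'
python3 - <<'E'
from tilt import *
s=state();p=s['position'];print(p)
w=read_camera("wrist");cw=camera_info("wrist");ct=camera_info("top")
cv2.imwrite("pics/w15.png",w[:,:,::-1])
H=onz(ct,(387,248.5),.14);print("handle top est",H,"pivot",onz(ct,(385.5,224.5),.018))
for X in([H[0],H[1],.14],[H[0],H[1],.083],[.5503,-.1434,.018],[.5503,-.1434,.087],[.5088,.0395,.113]):print(proj(cw,X))
g=cv2.cvtColor(w,cv2.COLOR_RGB2GRAY)
for v in range(140,345,5): print(v,''.join('%s'%" .:-=+*#%@"[x//26] for x in g[v,220:460:3]))
E
```

```text
time: 28.58
position: [0.4864, -0.1386, 0.2006]
orientation: [-0.001, 0.001, 1.0, 0.0]
force: [-0.1, -0.1, 0.1]
grip_width: 0.06
finger_force: 0.0
time: 29.25
position: [0.4874, -0.1368, 0.2018]
orientation: [0.0, -0.0, 1.0, -0.0]
force: [-0.5, 0.1, 0.3]
grip_width: 0.0599
finger_force: 0.0
[ 0.4874 -0.1368  0.2018]
handle top est [ 0.4858 -0.1318  0.14  ] pivot [ 0.5503 -0.1434  0.018 ]
[326.8327 250.4738]
[325.2492 226.2175]
[312.3813 268.8131]
[311.1626 300.5126]
[552.5604 266.8339]
140 #%*=------------------------::::::::::::::::::::::::::::::%@@@@@@@@@@@@@:::::#==
145 =#%------------------------:::::::::::::::::::::::::::::::%@@@@@@@@@@@@@@@=-===%
150 =*%+----------------------::::::::::::::::::::::::::::::::%%@@@@+:--=*%@@@@@@@@@
155 -=##----------------------::::::::::::::::::::::::::::::::%@@*:-@@@@*=+%@@@@@@@@
160 --##----------------------::::::::::::::::::::::::::::::::%@@@@@@%=+=====%@@@@@@
165 --#*---------------------:::::::::::::::::::::::::::::::::*@@@@@@===+%%%##@@@@@@
170 -##----------------------::::::::::::::::::::::::::::::::::%@@@@@===*%%@##@@@=#@
175 -#*-------
[... 2175 characters left out ...]
%%%%%%%-------=-----
305 %%%%%%%%%::::::::::-----------------------::::::-:---::::%%%%%%%%%%%----==------
310 %%%%%%%%-::::::::::-----------------------:::::=++===:::::%%%%%%%%%%%===---=---=
315 %%%%%%%#::::::::::------------------------::::=+***++-::::-%%%%%%%%%%%*==----=++
320 %%%%%%%:::::::::::---------------------------+******##:::::%%%%%%%%%%%%%++++****
325 %%%%%%=::::::::::---------------------------+#########-:::::%%%%%%%%%%%%%*****#*
330 %%%%%#:::::----:::========------------------########%##:::::+%%%%%%%%%%%%%**#***
335 %%%%%::::::--------:::===+=%#+-=-==========*###########-:::::%%%%%%%%%%%%%%#::::
340 %%%%-:::::------------=====+=====-----====*#############::::::%%%%%%%%%%%%%%::::
```

The wrist view puts the handle post's top at about (322,250), so (0.486,-0.1345), which is 65 mm from the pivot at (0.550,-0.144) as required. Lowering over it and closing.

```bash
python3 -m pendant '[[0.007,0.012,0.05,0,0,0],[0.007,0.012,0.12,0,0,0],[0.007,0.012,0.19,0,0,0],[0.007,0.012,0.26,0,0,0],[0.007,0.012,0.33,0,0,0],[0.007,0.012,0.4,0,0,0],[0.007,0.012,0.44,0,0,0],[0.007,0.012,0.449,0,0,0]]';python3 -m pendant '[[0,0,0,0,0,0],[0,0,0,0,0,0],[0,0,0,0,0,0],[0,0,0,0,0,0],[0,0,0,0,0,0],[0,0,0,0,0,0],[0,0,0,0,0,0],[0,0,0,0,0,0]]' 5 15; python3 - <<'E'
from h import *
s=state();p=s['position'];print(p,s['force'])
P=np.array([.5503,-.144]);M=np.array([.5088,.0395])
h=np.array([p[0],p[1]])-P;print("r",np.hypot(*h))
a0=np.arctan2(h[1],h[0])-np.pi  # stand x angle if mirror at 0
am=np.arctan2(*(M-P)[::-1]);print("standx",a0,"marker",am,"theta",(am-a0)/2)
for sx in(a0,-.113):
  for th in(.2,.4,.6,.8,(am-sx)/2):
    a=sx+th+np.pi;X=P+.065*np.array([np.cos(a),np.sin(a)])
    print(th,X,"row",[-(X[0]-p[0])/.2,(X[1]-p[1])/.2])
E
```

```text
time: 29.97
position: [0.4851, -0.1342, 0.1103]
orientation: [-0.001, -0.0, 1.0, 0.0]
force: [0.2, -0.0, 0.5]
grip_width: 0.0602
finger_force: 0.0
time: 30.63
position: [0.486, -0.1347, 0.112]
orientation: [0.0, -0.0, 1.0, -0.0]
force: [-0.7, 0.3, 0.9]
grip_width: 0.0116
finger_force: 15.1
[ 0.486  -0.1347  0.112 ] [-0.7191  0.2639  0.933 ]
r 0.06497591132170408
standx -0.14418640923916914 marker 1.7932127327855756 theta 0.9686995710123724
0.2 [ 0.4854 -0.1476] row [np.float64(0.002985592741883425), np.float64(-0.0648110763820374)]
0.4 [ 0.4874 -0.1604] row [np.float64(-0.007084556609821269), np.float64(-0.1289166730415496)]
0.6 [ 0.4919 -0.1726] row [np.float64(-0.029689789411860013), np.float64(-0.18974379594739924)]
0.8 [ 0.4988 -0.1836] row [np.float64(-0.06392890636735288), np.float64(-0.24486745966041626)]
0.9686995710123724 [ 0.5062 -0.1917] row [np.float64(-0.10086111603768017), np.float64(-0.2853017137890308)]
0.2 [ 0.4855 -0.1496] row [np.float64(0.0022624874460533406), np.float64(-0.07492042035698351)]
0.4 [ 0.488  -0.1624] row [np.float64(-0.009801664544803745), np.float64(-0.1386808443500781)]
0.6 [ 0.4929 -0.1744] row [np.float64(-0.03429257746695752), np.float64(-0.19877352789206354)]
0.8 [ 0.5    -0.1852] row [np.float64(-0.07023387590774616), np.float64(-0.2528027653235494)]
0.9531063663927878 [ 0.5069 -0.1924] row [np.float64(-0.10460865011157866), np.float64(-0.28871316196873886)]
```

```bash
python3 -m pendant '[[0.002,-0.03,0,0,0,0],[0.002,-0.065,0,0,0,0],[-0.002,-0.1,0,0,0,0],[-0.008,-0.13,0,0,0,0],[-0.018,-0.16,0,0,0,0],[-0.031,-0.191,0,0,0,0],[-0.031,-0.191,0,0,0,0],[-0.031,-0.191,0,0,0,0]]'; python3 -m pendant '[[-0.01,-0.018,0,0,0,0],[-0.02,-0.033,0,0,0,0],[-0.033,-0.052,0,0,0,0],[-0.045,-0.067,0,0,0,0],[-0.055,-0.079,0,0,0,0],[-0.067,-0.092,0,0,0,0],[-0.07,-0.094,0,0,0,0],[-0.07,-0.094,0,0,0,0]]'
python3 - <<'E'
from tilt import *
s=state();p=s['position'];print(p,s['force'],s['finger_force'])
I={n:read_camera(n) for n in("wrist","top","scene")}
for n in I: cv2.imwrite(f"pics/{n}16.png",I[n][:,:,::-1])
P=np.array([.5503,-.144,.018])
for n in I:
    c=camera_info(n);print(n,"pivot",proj(c,P),"dir tip",proj(c,P+[.075*np.cos(1.793),.075*np.sin(1.793),.002]))
g=cv2.cvtColor(I["top"],cv2.COLOR_RGB2GRAY)
for v in range(205,255,1): print(v,''.join('%s'%" .:-=+*#%@"[x//26] for x in g[v,335:420]))
E
```

```text
time: 31.3
position: [0.4923, -0.1735, 0.112]
orientation: [0.0, 0.0, 1.0, -0.0]
force: [-1.9, -0.5, 4.5]
grip_width: 0.0116
finger_force: 15.0
time: 31.97
position: [0.5064, -0.1919, 0.112]
orientation: [0.0, -0.0, 1.0, -0.0]
force: [-0.2, 2.2, 5.0]
grip_width: 0.0117
finger_force: 15.0
[ 0.5064 -0.1919  0.112 ] [-0.1605  2.1791  5.028 ] 15.000923573970795
wrist pivot [380.0438 291.3942] dir tip [477.1202 272.7753]
top pivot [385.7471 224.5173] dir tip [355.3778 230.5487]
scene pivot [376.5021 296.9433] dir tip [351.8814 282.9506]
205 :::::::::::::::::::::::::::::::::::::::::-=+*+++=-------:-::::................:-==-=+
206 ::::::::::::::::::::::::::::::::::::::::-=+*****=---------:-::..............::-=+=-=+
207 ::::::::::::::::::::::::::::::::::::::::-=++++**=-------:---:::...........::::-==-=++
208 :::::::::::::::::::::::::::::::::::::::----=====--:----::----:::..........:::-===-=++
209 :::::::::::::::::::::::::::::::::::::---------::::::--::-:---:::::........:::-=--==++
210 :::::::::::::::::::::::::::::::::::-=-=--------:::-::::-::-:::----:.....:.::-===-=+++
211 ::::::::::::::::::
[... 3237 characters left out ...]
:::::::....................:::::::::::::::::-:--::-=++++++++++++++++++
248 ::::::::::::::::::::::...................:::::---::::::::::--:::--+++++++++++++++++++
249 :::::::::::::::::::::....................:::::---::::::::::-:-::-=+++++++++++++++++++
250 :::::::::::::::::::::.....................:::::::::::::-----::-:-=+*+++++++++++++++++
251 ::::::::::::::::::::......................::::::::::::::---:-::-=+***++++++++++++++++
252 ...::::::::::::::::......................:::::::::::::::--:--::-++*******++++++++++++
253 ....:::::::::::::::......................----::::::::::::-:-::-=+**********++=+++++++
254 :::...::::::::::::......................:-----:::.....::----::-+***********+=-=======
```

The top picture shows the pointer from about (371,227) to its tip at (353.5,230.5). Fitting its line against the marker.

```bash
cat > ptr.py <<'E'
from tilt import *
import sys
t=read_camera("top");ct=camera_info("top");w=read_camera("wrist");cw=camera_info("wrist")
M=np.array([.5085,.0395]);P=np.array([.5503,-.144])
g=cv2.cvtColor(t,cv2.COLOR_RGB2GRAY).astype(float);pts=[]
for u in range(355,370):
    v=np.arange(222,240);k=np.clip(g[222:240,u]-150,0,None)
    if k.sum()>30: pts.append(onz(ct,(u,(v*k).sum()/k.sum()),.020))
def fit(pts,n):
    pts=np.array(pts)[:,:2];vx,vy,x,y=cv2.fitLine(pts.astype(np.float32),cv2.DIST_HUBER,0,1e-4,1e-4).ravel()
    if vy<0: vx,vy=-vx,-vy
    d=np.array([vx,vy]);
    off=lambda Q: d[0]*(Q-[x,y])[1]-d[1]*(Q-[x,y])[0]
    a=np.arctan2(vy,vx);am=np.arctan2(*(M-P)[::-1])
    print(n,len(pts),"angle",a,"marker from pivot",am,"mirror corr",(am-a)/2,"line offset of pivot mm",1e3*off(P),"of marker",1e3*off(M))
fit(pts,"top")
h=cv2.cvtColor(w,cv2.COLOR_RGB2HSV);m=((h[:,:,2]>150)&(h[:,:,1]<60)).astype(np.uint8)
tip=proj(cw,[*(P+.075*np.array([np.cos(1.793),np.sin(1.793)])),.02]);print("tip",tip)
g=cv2.cvtColor(w,cv2.COLOR_RGB2GRAY)
if len(sys.argv)>1:
  for v in range(255,310,3): print(v,''.join('%s'%" .:-=+*#%@"[x//26] for x in g[v,340:580:2]))
s=state();print(s['position'],s['time'],s['force'])
E
python3 ptr.py 1
```

```text
top 15 angle 1.8106757 marker from pivot 1.7947675110322732 mirror corr -0.007954114604865614 line offset of pivot mm 2.2774393236799986 of marker -0.7163577833608249
tip [477.0696 272.8218]
255 ======================================%======--:::--------==-------------------------------------------------=@@@@%%%%%%
258 ====================================+%=====%===::----=====----------------------------------------------------#@@@@%%%%%
261 =========================================%#=====-------------------------------------------------------------::%@@@@%%%%
264 ================================================*--------------------==------------------=---------------------:@@@@@%%%
267 ============================================*##*#+==---------:::---------=--------------------------------------:#@@@@@%
270 ===========================================#=#####===----::::::::---------------------====-----------------------:*@@@%@
273 ===--===========================--===========####@+:::::::::::::-*%%@@@=---------------====-------------------------*@@@
276 ==============---=============
[... 822 characters left out ...]
------------------
297 %%%%%%%%%%%%+%%%%%%%%%@@@@@@%#+===========########%=-===-------------===----------------------=---==-----=--------------
300 %%%%%%%%%%%%%#%%%%%%%%@@@@@%==============##@%#####==-==------==========-------------====-==-----------==---------------
303 %%%%%%%%%%%%%*%%%%%%%%%@@@@===============####%%@@#---==-------=========-------------====-------------------------------
306 %%%%%%%%%%%%%%%%%%%%%%%%%%================########=------=----=-=======--------------=====------------------------------
309 %%%%%%%%%%%%%%%%%%%%%%%%+=================#%@@###*----==------=--===-----------------====-------=----======-------------
[ 0.5062 -0.1916  0.112 ] 32.2167 [0.6416 1.9275 3.1861]
```

```bash
python3 - <<'E'
from tilt import *
ct=camera_info("top");t=cv2.imread("pics/top16.png");g=cv2.cvtColor(t,cv2.COLOR_BGR2GRAY)
print(296)
for v in range(226,252): print(v,' '.join('%2d'%(x//10) for x in g[v,296:322]))
w=cv2.cvtColor(cv2.imread("pics/wrist16.png"),cv2.COLOR_BGR2GRAY).astype(float);cw=camera_info("wrist")
pts=[]
for u in range(444,478,2):
    col=w[265:300,u];k=np.where(col>170)[0];
    pts.append((u,265+k.min(),265+k.max()))
pts=np.array(pts,float);print(pts.T)
X=np.array([onz(cw,(a,(b+c)/2),.020) for a,b,c in pts])[:,:2]
vx,vy,x,y=cv2.fitLine(X.astype(np.float32),cv2.DIST_HUBER,0,1e-4,1e-4).ravel()
if vy<0:vx,vy=-vx,-vy
for Q in([.5503,-.144],[.5085,.0395]):print(1e3*(vx*(Q[1]-y)-vy*(Q[0]-x)))
print("angle",np.arctan2(vy,vx),x,y)
E
```

```text
296
226  6  5  7 10 14 15 15 19 22 22 19 17 17 16 16 16 15 15 14 14 12 10  8  6  6  5
227  5  8 13 19 22 21 20 21 23 22 19 16 16 16 16 16 16 16 16 16 15 14 12 10  7  6
228  7 14 20 24 25 24 23 23 23 21 18 16 16 16 16 16 16 16 16 16 17 17 16 15 12  8
229 14 19 22 24 25 24 23 22 20 18 17 18 18 18 18 17 17 16 16 16 17 19 19 17 16 13
230 19 22 23 24 25 24 22 21 20 20 21 22 23 23 23 22 20 18 16 16 17 19 19 17 17 17
231 22 23 24 25 25 25 24 23 22 23 24 24 24 24 24 24 23 21 18 17 17 17 17 18 19 20
232 24 24 25 25 25 25 24 24 23 23 21 19 19 19 19 21 23 23 22 19 17 16 18 21 23 22
233 25 25 25 25 25 24 23 24 22 19 17 16 15 14 14 16 19 22 24 21 17 17 19 23 25 23
234 25 25 25 24 24 23 23 22 18 16 16 15 14 13 14 17 19 20 23 23 20 20 22 23 25 24
235 25 25 23 23 22 23 23 19 15 15 14 12 12 12 14 21 23 22 22 24 22 22 23 23 25 25
236 25 24 22 22 21 22 23 18 14 14 12 12 12 12 14 22 25 25 23 23 23 22 23 22 23 25
237 25 23 23 23 20 22 22 17 14 14 12 13 13 13 14 21 25 25 23 23 24 22 23 23 23 25
238 25 22 23 23 20 22 22 17 15 15 13 13 13 13 13 19 23 22 20 22 24 24 25 24 22 25
239 24 22 24 23 20 22 22 17 16
[... 664 characters left out ...]
5 15 15 15 15 15 16 16 17 17 17 16 16 16 16
248 16 16 16 16 16 16 16 16 16 16 16 16 16 16 16 16 16 16 15 15 16 16 16 16 16 16
249 16 16 16 16 16 16 16 16 16 16 16 16 16 16 16 16 16 15 15 16 16 16 16 16 16 16
250 16 16 17 16 16 16 16 16 16 16 16 16 15 15 15 16 16 16 16 16 16 16 16 16 16 16
251 16 16 16 16 16 16 16 16 16 17 16 16 16 16 16 16 17 16 16 16 16 16 16 16 16 16
[[444. 446. 448. 450. 452. 454. 456. 458. 460. 462. 464. 466. 468. 470.
  472. 474. 476.]
 [279. 278. 278. 277. 277. 276. 276. 275. 275. 275. 274. 274. 273. 273.
  272. 271. 270.]
 [287. 286. 286. 285. 285. 284. 284. 284. 283. 283. 282. 282. 281. 281.
  280. 280. 280.]]
4.688088
-2.526233
angle 1.8331102 0.53843874 -0.08174539
```

```bash
cat > ptr2.py <<'E'
from tilt import *
ct=camera_info("top");cw=camera_info("wrist")
t=np.mean([cv2.cvtColor(read_camera("top"),cv2.COLOR_RGB2GRAY) for _ in range(4)],0)
w=np.mean([cv2.cvtColor(read_camera("wrist"),cv2.COLOR_RGB2GRAY) for _ in range(3)],0)
cw2=camera_info("wrist")
def mid(col,v0):
    hi=col.max();lo=np.median(col);th=(hi+lo)/2;i=int(col.argmax());a=b=i
    while col[a]>th:a-=1
    while col[b]>th:b+=1
    return v0+(a+(th-col[a])/(col[a+1]-col[a])+b-(th-col[b])/(col[b-1]-col[b]))/2
def fit(c,g,us,v0,v1,n):
    X=np.array([onz(c,(u,mid(g[v0:v1,u],v0)),.020) for u in us])[:,:2]
    vx,vy,x,y=cv2.fitLine(X.astype(np.float32),cv2.DIST_HUBER,0,1e-5,1e-5).ravel()
    if vy<0:vx,vy=-vx,-vy
    f=lambda Q:1e3*(vx*(Q[1]-y)-vy*(Q[0]-x))
    r=[f(q) for q in X]
    print(n,"ang",np.arctan2(vy,vx),"mean",x,y,"res",np.std(r),"pivot",f([.5503,-.144]),"marker",f([.508,.0397]))
fit(ct,t,range(355,364),221,240,"top short");fit(ct,t,range(355,368),221,240,"top mid")
fit(cw2,w,range(446,472,2),262,300,"wrist");fit(cw2,w,range(400,472,2),262,306,"wrist long")
# small rim in top: bright ring centre
print(proj(ct,[.508,.0397,.113]))
E
python3 ptr2.py
```

```text
top short ang 1.8191501 mean 0.5370688 -0.07949946 res 0.12230175506772757 pivot 3.029515 marker -1.1233482
top mid ang 1.8068584 mean 0.5381359 -0.08381316 res 0.14676856925972473 pivot 2.2494745 marker 0.4133731
wrist ang 1.810347 mean 0.54022276 -0.08538977 res 0.09279367328000768 pivot 4.1167355 marker 1.623068
wrist long ang 1.8022776 mean 0.5429571 -0.09674963 res 3.3194386280405315 pivot 3.6931276 marker 2.7205274
[308.3231 237.3208]
```

The pointer line passes within about 1 mm of the marker in both views, the mirror is held, and the nest is intact. Handing in.

```bash
python3 -c "
from station import *
s=state();print(s['time'],s['grip_width'],s['finger_force']);print(close_job())"
```

```text
32.5667 0.011534254489444453 15.00049352645874
the job is handed in; nothing more can be done
None
```

The cups are nested in order, and the job was handed in at about 32.6 s with the gripper still holding the mirror and the pointer line passing within about 1–2 mm of the marker; on the first try the small cup caught the medium's rim (about 15 N) and tilted in the grip, so I set it down about 1 cm from its original spot, regripped it and nested it cleanly.

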